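# Lay the polished fittings in their transit trays

### The arm

A 6-joint arm with a two-finger parallel gripper is mounted at the origin on the work surface. World frame = base frame: x ahead of the robot, y to its left, z up, the work surface at z = 0. Lengths are in m, angles in rad, forces in N, time in s.
With the tool pointing down it reaches from about 0.375 to 0.9 m from the base axis. Payload 3.1 kg.
Tool frame: the origin (TCP) lies between the finger pads; the fingertips stand manip.finger_overhang ahead of it and the grasp point (between the pads) lies 5 mm behind it (manip.finger_overhang is the distance from the TCP to the fingertips, in m); z points along the fingers, y is the line along which they close (so a half turn about z gives the same grasp; the last joint's range is limited). The gripper opens to 85 mm and grips with 20 to 120 N. Pads are 22 mm wide; open, the fingers measure 114 mm over their backs; the gripper's body (76 mm by 85 mm) begins 54 mm behind the grasp point. The pads swing forward as they close: fully open they stand 13 mm farther back than shut.
Start: joints at [-1.419, 0.527, 1.433, -0, 1.181, -0.178], TCP at [0.202, -0.591, 0.245] pointing down, gripper open.
Joint ranges: [-3.08, 3.08], [-0.75, 2.2], [0.22, 2.44], [-1.43, 4.57], [0, 2.65], [-2.85, 2.85]. Speed limits (rad/s): [2.79, 2.79, 3.14, 3.14, 3.14, 3.14].

### API

Orientations are given as a unit quaternion [x, y, z, w].
In Python, from station import manip gives the robot as it stands.
- The arm moves only by the tool drive_tool, never from a script. Its argument "plan" is a list of rows, each a list of 7 numbers: the shift along the tool's x, y, z in m, then the turn, a rotation vector about the tool's x, y, z in degrees, then the opening, from -1 (shut) to 1 (fully open). In form: [[x, y, z, wx, wy, wz, gripper], ...]. A call has 1 to 10 rows; each row shifts and turns the commanded pose from where the row before left it, along the tool's axes as they then stand; what a row does not reach is not made up. A row lasts 1/10 s, in which the tool goes at most 50 mm and 8.59 degrees, less where a joint would pass 70% of its speed; a pose out of reach is approached as far as the arm can. A call is refused whole if a number of a shift passes 0.05 or a number of a turn 8.59, either way. A call with a gripper value outside its range is refused whole. The fingers move at their own pace and stop on an object; "newtons" is the grip in N (left out, the last holds). Time passes only in rows, so rows that do not move let the fingers close. It gives the time, the measured TCP pose, the force, the opening and the grip force at its end, in the units of the state.
- manip.sense(): the state, without advancing time (a new reading comes with each control period).
- manip.snapshot(name): name is "side" or "top" or "wrist"; returns a dict with "image" (480x640x3 uint8, red, green, blue), "z_map" (480x640 float32, m along the optical axis (not along the pixel's ray), 0 where there is no reading), "fov_y" (degrees; the focal length in pixels is half the picture's height over the tangent of half this angle, whatever the lens; pixels are square), "cx", "cy" (the principal point, pixels), "extrinsics" (4x4, takes a point from camera to world coordinates); the wrist camera has in their place "mount" (4x4, takes a point from camera to tool coordinates, whose origin is the TCP and whose axes are the flange's). Camera axes: x right, y up, looking along -z (the intrinsics and any distortion apply to the point x, -y, -z); pixel columns grow to the right and rows downward; lengths in m; the calibration is good to about 2 mm. A picture is of the moment at which its call begins: read the wrist's pose just before it.
- manip.sign_off(): hands the job in; it is judged then, once.
The state is a dict: "t": time; "q": joint angles; "qd": joint speeds; "tau": joint torques, N m; "tcp_pos": TCP position; "tool_rot": TCP orientation; "force": force on the tool from outside, world axes, zero at the start; "ft_torque": the same for the moment, N m; "finger_gap": opening from 0.0 (shut) to 1.0 (fully open); "gripper_force": force on a finger pad.
Only numpy, scipy, OpenCV 4.12 (cv2) and the standard library are available. Lean on these libraries where they do the work, as an engineer would, in place of code of your own. Each camera call takes 0.05 s, during which the arm holds its last target. There are 200 camera calls.

### The job

The four polished steel fittings on the bench are ready to go to coating: put each one into the transit tray whose recess matches its foot, the door knob in the large round one, the small cabinet knob in the small round one, the square-plated thumb-turn in the square one and the bar pull handle in the oblong one. Set each one down rather than letting it fall, and knock none of them over, so that it stands upright with its foot flat on the floor of the recess, and leave the polish bottle and the paste tin where they stand.

Things in the scene. Friction and masses are not known exactly. Their poses are not given: they have to be found in the camera images.
- door_knob: Polished steel round door knob, the large one: round foot 54 mm across, narrow neck, round head 50 mm across whose sides are upright from 38 to 51 mm above the underside (grip there); 62 mm tall, about 0.32 kg. Loose, stands upright on the bench. Origin: centre of its underside; z up. Round, so its yaw does not matter.
- cabinet_knob: Polished steel small cabinet knob: round foot 24 mm across, narrow neck, round head 34 mm across with upright sides from 27 to 36 mm above the underside (grip there); 41 mm tall, about 0.09 kg. Loose, stands upright on the bench. Origin: centre of its underside; z up. Round, so its yaw does not matter.
- thumb_turn: Polished steel thumb-turn on a square plate: plate 50 x 50 x 9 mm, on it a round boss 26 mm across up to 17 mm, and on that an upright flat paddle, 34 mm long along its x axis, 10 mm thick along its y axis, reaching from 17 to 52 mm above the underside (grip the paddle across its thickness, above the boss); about 0.22 kg. Loose, stands upright on the bench. Origin: centre of its underside; z up.
- pull_handle: Polished steel bar pull handle standing on two round feet 20 mm across, 96 mm apart (116 mm over both): a straight round bar, 12 mm thick and 128 mm long along its x axis, its centre line 36 mm above the underside (grip it at mid-length across its y axis); 42 mm tall, about 0.16 kg. Loose, stands upright on the bench. Origin: centre of its underside; z up.
- tray_large_round: Transit tray 96 x 96 mm with a round recess 70 mm across. The tray is fixed: a shallow cardboard carton 15 mm high holding a flat grey insert (insert top 14 mm above the bench) with one recess 8 mm deep, its floor (pale paper) 6 mm above the bench. Origin: centre of the underside, on the bench, right below the recess's centre; z up.
- tray_small_round: Transit tray 96 x 96 mm with a small round recess 40 mm across. The tray is fixed: a shallow cardboard carton 15 mm high holding a flat grey insert (insert top 14 mm above the bench) with one recess 8 mm deep, its floor (pale paper) 6 mm above the bench. Origin: centre of the underside, on the bench, right below the recess's centre; z up.
- tray_square: Transit tray 96 x 96 mm with a square recess 66 x 66 mm, its sides along the tray's x and y axes. The tray is fixed: a shallow cardboard carton 15 mm high holding a flat grey insert (insert top 14 mm above the bench) with one recess 8 mm deep, its floor (pale paper) 6 mm above the bench. Origin: centre of the underside, on the bench, right below the recess's centre; z up.
- tray_oblong: Long transit tray 64 mm (x) x 160 mm (y) with an oblong recess 36 mm (along x) x 132 mm (along its y axis). The tray is fixed: a shallow cardboard carton 15 mm high holding a flat grey insert (insert top 14 mm above the bench) with one recess 8 mm deep, its floor (pale paper) 6 mm above the bench. Origin: centre of the underside, on the bench, right below the recess's centre; z up.
- polish_bottle: Tan bottle of liquid polish, 66 mm across and 190 mm tall, with a black cap, loose, standing at the right of the work. Origin: centre of its underside. A bystander.
- paste_tin: Small round aluminium tin, closed, 40 mm across and 22 mm high, loose, standing among the work. Origin: centre of its underside. A bystander.
Things that resemble listed ones, but are neither listed nor needed, are in the scene too. What is shaped like the door_knob but green or orange is not meant. Of the things shaped like the pull_handle, the steel one is meant.

How it is judged:
At the end, for the whole second after the job is handed in: Each of the four fittings stands in its own tray (door knob: large round recess; cabinet knob: small round; thumb-turn: square; pull handle: oblong): centre within 13 mm of the recess's centre, underside no more than 2.5 mm above the recess floor, within 0.06 rad of upright, at rest and released (horizontal distance between door_knob and tray_large_round below 0.013 m and z of door_knob in the frame of tray_large_round below 0.0085 m and angle between each of door_knob, cabinet_knob, thumb_turn, pull_handle's own z axis and vertical below 0.06 rad and linear speed of each of door_knob, cabinet_knob, thumb_turn, pull_handle below 0.02 m/s and angular speed of each of door_knob, cabinet_knob, thumb_turn, pull_handle below 0.2 rad/s and contact force between each of door_knob, cabinet_knob, thumb_turn, pull_handle and the fingers below 0.1 N and horizontal distance between cabinet_knob and tray_small_round below 0.013 m and z of cabinet_knob in the frame of tray_small_round below 0.0085 m and horizontal distance between thumb_turn and tray_square below 0.013 m and z of thumb_turn in the frame of tray_square below 0.0085 m and horizontal distance between pull_handle and tray_oblong below 0.013 m and z of pull_handle in the frame of tray_oblong below 0.0085 m); the robot touches nothing.
It fails at once if the polish bottle or the paste tin is shoved from its place or knocked over (distance of any of polish_bottle, paste_tin from where it was at the start of the episode above 0.03 m or angle between any of polish_bottle, paste_tin's own z axis and vertical above 0.5 rad).
It fails at once if a polished fitting is knocked over (angle between any of door_knob, cabinet_knob, thumb_turn, pull_handle's own z axis and vertical above 0.9 rad).
It fails at once if a fitting is let fall or flung (moving faster than 0.5 m/s while the fingers do not hold it, which a fall of about 13 mm gives) ((linear speed of door_knob above 0.5 m/s and contact force between door_knob and the fingers below 0.2 N) or (linear speed of cabinet_knob above 0.5 m/s and contact force between cabinet_knob and the fingers below 0.2 N) or (linear speed of thumb_turn above 0.5 m/s and contact force between thumb_turn and the fingers below 0.2 N) or (linear speed of pull_handle above 0.5 m/s and contact force between pull_handle and the fingers below 0.2 N)).
It also fails if it takes over 115 s, if anything falls off the work surface, if the arm or the gripper's body presses on something with over 40 N, if the wrist force passes 120 N, or if a joint passes its speed limit or range.

## Working session

There is one attempt and no reset: what is moved stays moved. The work goes in short steps, Python scripts to look and compute and a tool call to move; the robot and the scene stay as the last step left them, time stands still between calls to the robot, and variables do not carry over. Pictures are saved under pics/ and viewed, at most 14 in all, crops included, and the job is handed in when it is done.

Besides the shell and the picture viewer there is one more tool, called after "Request:" as a command line: name --pt "numbers of a row" for each row, then --argument value for the rest. drive_tool: Moves the arm, as the interface text tells. Its arguments: {"type":"object","properties":{"plan":{"type":"array"},"newtons":{"type":"number"}},"required":["plan"]}

```bash
ls; mkdir -p pics
cat > h.py <<'E'
import numpy as np, cv2, pickle
from scipy.spatial.transform import Rotation as R
from station import manip
def snap(name):
    st=manip.sense(); s=manip.snapshot(name)
    if name=="wrist":
        T=np.eye(4);T[:3,:3]=R.from_quat(st["tool_rot"]).as_matrix();T[:3,3]=st["tcp_pos"]
        s["E"]=T@np.array(s["mount"])
    else: s["E"]=np.array(s["extrinsics"])
    s["f"]=240/np.tan(np.radians(s["fov_y"])/2)
    return s
def save(s,fn): cv2.imwrite("pics/"+fn,s["image"][:,:,::-1])
def ray(s,u,v):
    d=np.array([(u-s["cx"])/s["f"],-(v-s["cy"])/s["f"],-1.])
    return s["E"][:3,3],s["E"][:3,:3]@d
def onplane(s,u,v,z):
    o,d=ray(s,u,v); return o+d*(z-o[2])/d[2]
def zpt(s,u,v):
    o,d=ray(s,u,v); return o+d*s["z_map"][int(v),int(u)]
def proj(s,p):
    c=np.linalg.inv(s["E"])@np.append(p,1); return s["cx"]+s["f"]*c[0]/-c[2], s["cy"]-s["f"]*c[1]/-c[2]
E
python3 - <<'E'
from h import *
print(manip.finger_overhang, {k:v for k,v in manip.sense().items()})
for n in("top","side","wrist"):
    s=snap(n);save(s,n+"0.png");pickle.dump(s,open(n+"0.pkl","wb"))
    print(n,[k for k in s],s["fov_y"],s["cx"],s["cy"],s["E"].round(3).tolist())
E
```

```text
pics
0.014 {'t': 0.0, 'q': array([-1.41948317e+00,  5.28501238e-01,  1.43388838e+00,  3.12690416e-06,
        1.18137973e+00, -1.78508968e-01]), 'qd': array([-0.00109575,  0.00127749,  0.00159394,  0.00017078,  0.00093278,
        0.00050413]), 'tau': array([-6.81897727e-04, -4.42355490e+01, -1.78022236e+01, -1.63751788e-04,
        8.36573745e-03,  3.32951879e-07]), 'tcp_pos': array([ 0.20234182, -0.59062734,  0.24431645]), 'tool_rot': array([ 9.86432473e-01,  1.64163915e-01,  1.62443983e-05, -1.08822649e-03]), 'force': array([-0.11475943, -0.83503989,  0.3528686 ]), 'ft_torque': array([ 0.01265574,  0.00218796, -0.01492223]), 'gripper_force': 0.0, 'finger_gap': 0.9962771544805833}
top ['image', 'z_map', 'fov_y', 'cx', 'cy', 'extrinsics', 'E', 'f'] 46.927871096958576 328.94500940373814 237.75436886830616 [[-0.012, 0.997, -0.082, 0.364], [-1.0, -0.013, -0.014, -0.035], [-0.015, 0.082, 0.997, 1.262], [0.0, 0.0, 0.0, 1.0]]
side ['image', 'z_map', 'fov_y', 'cx', 'cy', 'extrinsics', 'E', 'f'] 44.0621175479491 321.77314291834915 236.80401422699623 [[-0.854, 0.296, -0.427, -0.229], [-0.52, -0.477, 0.709, 1.136], [0.006, 0.828, 0.561, 0.94], [0.0, 0.0, 0.0, 1.0]]
wrist ['image', 'z_map', 'fov_y', 'cx', 'cy', 'mount', 'E', 'f'] 61.58758492856202 317.0684802999883 240.5715146811811 [[0.322, 0.895, 0.309, 0.281], [-0.947, 0.305, 0.104, -0.565], [-0.001, -0.326, 0.945, 0.373], [0.0, 0.0, 0.0, 1.0]]
```

View pics/top0.png

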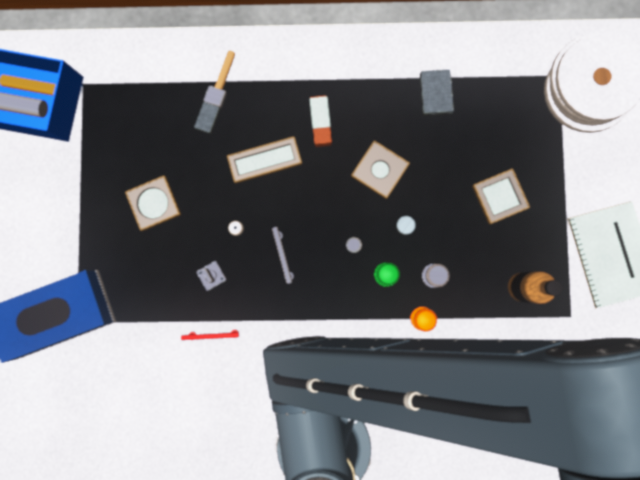

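View pics/side0.png

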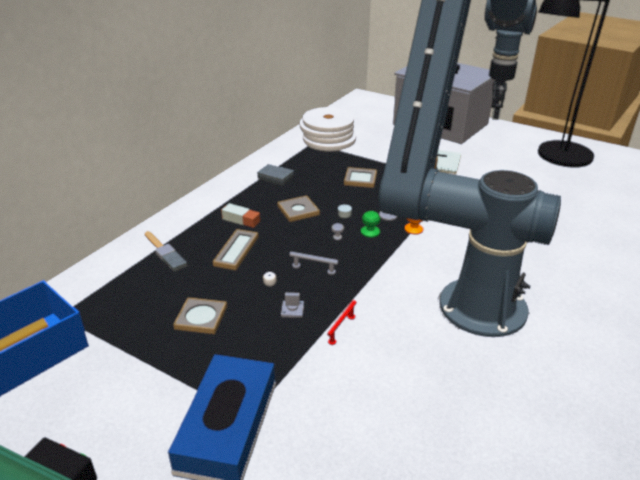

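The top view shows these trays: large round (152,203), oblong (264,159), small round (380,169), square (501,195).

- **Door knob:** candidates are green (387,275), orange (424,319) and steel grey (435,275). The grey one is meant.
- **Cabinet knob:** candidates are (354,245), a pale tin at (406,225) and a white round thing at (235,228). The grey one at (354,245), with a neck in the side view at (338,230), fits.
- **Pull handle:** steel at (283,255), red at (210,335). The steel one is meant.
- **Thumb-turn:** (211,276).

```bash
cat > m1.py <<'E'
from h import *
def blobs(s,seeds,thr):
    g=cv2.cvtColor(s["image"],cv2.COLOR_RGB2GRAY)
    m=(g>thr).astype(np.uint8)
    n,l,st,c=cv2.connectedComponentsWithStats(m)
    out={}
    for k,(u,v) in seeds.items():
        w=l[v-5:v+6,u-5:u+6]; w=w[w>0]
        if len(w)==0: continue
        i=np.bincount(w).argmax()
        mm=(l==i).astype(np.uint8)
        cs,_=cv2.findContours(mm,cv2.RETR_EXTERNAL,cv2.CHAIN_APPROX_NONE)
        out[k]=(mm,max(cs,key=cv2.contourArea),st[i],c[i])
    return out
t=pickle.load(open("top0.pkl","rb"));s=pickle.load(open("side0.pkl","rb"))
ts=dict(LR=(152,203),OB=(264,159),SR=(380,169),SQ=(501,195),door=(435,275),cab=(354,245),tin=(406,225),white=(235,228),thumb=(211,276),pull=(283,255))
ss=dict(LR=(200,315),OB=(235,249),SR=(298,209),SQ=(361,177),cab=(338,229),tin=(345,211),white=(269,279),thumb=(292,304),pull=(313,258),door=(389,214))
B=blobs(t,ts,60);C=blobs(s,ss,60)
for k in ts:
    mm,c,st,cc=B[k]; r=cv2.minAreaRect(c)
    zt=.015 if k in("LR","OB","SR","SQ") else .04
    p=onplane(t,*r[0],zt)
    box=np.array([onplane(t,*q,zt) for q in cv2.boxPoints(r)])
    e1,e2=box[1]-box[0],box[2]-box[1]; e=e1 if np.linalg.norm(e1)>np.linalg.norm(e2) else e2
    ys,xs=np.nonzero(mm); P=np.array([zpt(t,x,y) for x,y in zip(xs,ys) if t["z_map"][y,x]>0])
    line=f"{k}: rect {np.round(r[0],1)} xy {p[:2].round(4)} sz {np.linalg.norm(e1):.3f} {np.linalg.norm(e2):.3f} yawlong {np.degrees(np.arctan2(e[1],e[0]))%180:.1f} depthZ {np.percentile(P[:,2],[5,50,95]).round(4)}"
    if k in C:
        r2=cv2.minAreaRect(C[k][1]); c2=C[k][3] if k not in("LR","OB","SR","SQ") else np.array(r2[0])
        o1,d1=ray(t,*r[0]);o2,d2=ray(s,*c2)
        A=np.c_[d1,-d2];ab=np.linalg.lstsq(A,o2-o1,rcond=None)[0]
        q1=o1+ab[0]*d1;q2=o2+ab[1]*d2
        line+=f" tri {((q1+q2)/2).round(4)} gap {np.linalg.norm(q1-q2):.4f} area {C[k][2][4]}"
    print(line)
im=cv2.resize(t["image"][205:335,180:460],None,fx=2.8,fy=2.8,interpolation=cv2.INTER_CUBIC)
cv2.imwrite("pics/crop0.png",im[:,:,::-1])
E
python3 m1.py
```

```text
LR: rect [151.9 202.7] xy [0.5526 0.3875] sz 0.103 0.103 yawlong 111.9 depthZ [0.0027 0.0123 0.0187] tri [0.5532 0.389  0.0101] gap 0.0004 area 1476
OB: rect [263.8 159. ] xy [0.6501 0.1307] sz 0.166 0.070 yawlong 105.3 depthZ [0.0017 0.011  0.0185] tri [0.6518 0.1316 0.0078] gap 0.0000 area 1068
SR: rect [380.  168.8] xy [ 0.6232 -0.135 ] sz 0.103 0.102 yawlong 146.7 depthZ [0.0017 0.0139 0.0188] tri [ 0.6229 -0.1364  0.0082] gap 0.0037 area 768
SQ: rect [501.2 195.8] xy [ 0.5571 -0.4082] sz 0.104 0.102 yawlong 112.5 depthZ [0.0014 0.0106 0.0179] tri [ 0.5579 -0.411   0.0062] gap 0.0011 area 594
door: rect [435.  275.5] xy [ 0.3783 -0.2492] sz 0.062 0.055 yawlong 89.3 depthZ [-0.0006  0.0564  0.0643] tri [ 0.3933 -0.2499 -0.0076] gap 0.0327 area 326
cab: rect [353.5 244. ] xy [ 0.4501 -0.0711] sz 0.038 0.036 yawlong 89.2 depthZ [-0.0007  0.0394  0.0444] tri [ 0.45   -0.0723  0.0225] gap 0.0030 area 181
tin: rect [405.5 224.5] xy [ 0.492  -0.1871] sz 0.042 0.042 yawlong 178.6 depthZ [-0.0006  0.022   0.0268] tri [ 0.4938 -0.191   0.0124] gap 0.0024 area 194
white: rect [235.  227.5] xy [0.4904 0.1921] sz 0.036 0.034 yawlong 89.2 depthZ [0.0001 0.0223 0.0281] tri [0.4919 0.1961 0.0147] gap 0.0026 area 192
thumb: rect [210.8 275.5] xy [0.3843 0.2456] sz 0.054 0.054 yawlong 119.2 depthZ [0.0009 0.0102 0.0522] tri [0.3848 0.2517 0.0136] gap 0.0002 area 531
pull: rect [282.6 254.5] xy [0.4289 0.0862] sz 0.023 0.132 yawlong 15.0 depthZ [-0.0007  0.0393  0.045 ] tri [0.4287 0.087  0.0268] gap 0.0021 area 456
```

View pics/crop0.png

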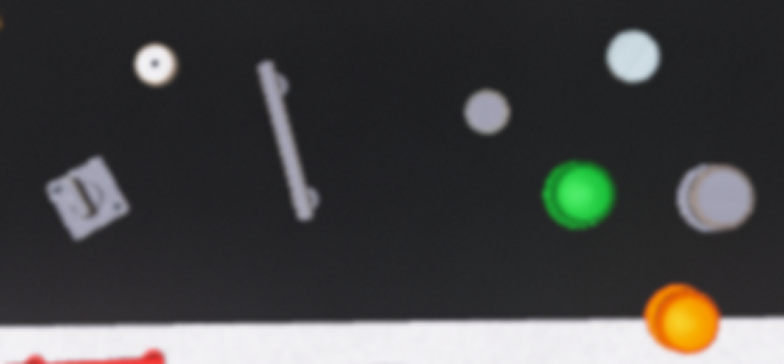

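The crop confirms the picks: a grey disc-headed knob at (722,197) beside the green and orange ones, a small grey knob at (487,111), the steel bar, and the thumb-turn. The measured sizes fit the given ones. The pale 42 mm disc is the tin. Moving above the door knob.

Request:
drive_tool --pt "0.034 -0.034 0 0 0 0 1" --pt "0.034 -0.034 0 0 0 0 1" --pt "0.034 -0.034 0 0 0 0 1" --pt "0.034 -0.034 0 0 0 0 1" --pt "0.034 -0.034 0 0 0 0 1" --pt "0.034 -0.034 0 0 0 0 1" --pt "0.034 -0.034 0 0 0 0 1" --pt "0.034 -0.034 0 0 0 0 1" --pt "0 0 0 0 0 0 1" --pt "0 0 0 0 0 0 1" --newtons 60

```text
t: 1.15
tcp_pos: [0.3721, -0.245, 0.2454]
tool_rot: [0.986, 0.166, -0.0, 0.0]
force: [-1.2, 0.0, 0.2]
finger_gap: 1.001
gripper_force: 0.0
```

```bash
cat >> h.py <<'E'
def go(x,y,z,yaw=None):
    st=manip.sense(); r=R.from_quat(st["tool_rot"]);p=np.array(st["tcp_pos"])
    M=r.as_matrix(); cy=np.degrees(np.arctan2(M[1,0],M[0,0]))
    print("t %.1f"%st["t"],"tcp",p.round(4),"yaw %.2f tilt %.2f"%(cy,np.degrees(np.arccos(-M[2,2]))),"gap %.3f grip %.1f F"%(st["finger_gap"],st["gripper_force"]),st["force"].round(1))
    print(" tool shift",(M.T@(np.array([x,y,z])-p)).round(4), "" if yaw is None else "turn wz %.2f"%(-((yaw-cy+180)%360-180)))
E
python3 - <<'E'
from h import *
go(.378,-.249,.245)
s=snap("wrist");save(s,"w1.png");pickle.dump(s,open("w1.pkl","wb"))
print(proj(s,[.378,-.249,.062]))
E
```

```text
t 1.1 tcp [ 0.3721 -0.245   0.2454] yaw 19.09 tilt 0.03 gap 1.001 grip 0.0 F [-1.2  0.   0.2]
 tool shift [0.0043 0.0058 0.0004] 
(np.float64(322.714024673853), np.float64(206.0391950588398))
```

View pics/w1.png

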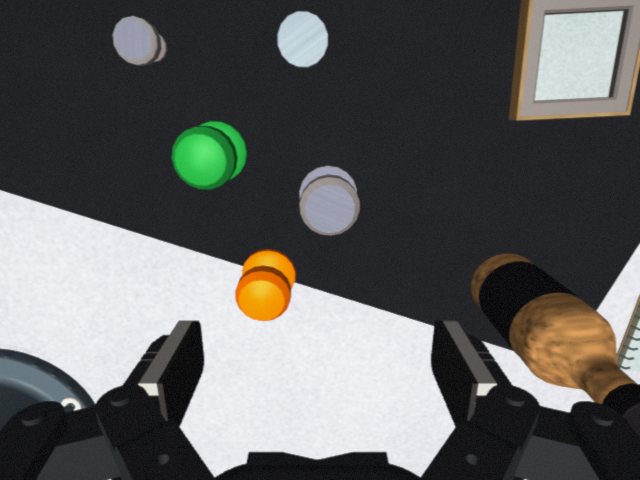

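The wrist view shows the steel knob head at (330,206), with green at (205,155) and orange at (264,295) clear of it. The tin is at (303,40), the cabinet knob at (135,40) and the square tray at (580,57).

```bash
cat >> h.py <<'E'
def pts(s):
    v,u=np.mgrid[0:480,0:640]
    d=np.stack([(u-s["cx"])/s["f"],-(v-s["cy"])/s["f"],-np.ones(u.shape)],-1)*s["z_map"][...,None]
    return d@s["E"][:3,:3].T+s["E"][:3,3]
def high(s,x,y,rad,zlo,zhi):
    P=pts(s);m=((np.hypot(P[...,0]-x,P[...,1]-y)<rad)&(P[...,2]>zlo)&(P[...,2]<zhi)&(s["z_map"]>0)).astype(np.uint8)
    m=cv2.morphologyEx(m,cv2.MORPH_OPEN,np.ones((3,3),np.uint8))
    c=max(cv2.findContours(m,cv2.RETR_EXTERNAL,cv2.CHAIN_APPROX_NONE)[0],key=cv2.contourArea)
    mm=np.zeros_like(m);cv2.drawContours(mm,[c],-1,1,-1); Q=P[(mm&m)>0]
    return c,Q
def tri(a,ua,b,ub):
    o1,d1=ray(a,*ua);o2,d2=ray(b,*ub);k=np.linalg.lstsq(np.c_[d1,-d2],o2-o1,rcond=None)[0]
    q1=o1+k[0]*d1;q2=o2+k[1]*d2;return (q1+q2)/2,np.linalg.norm(q1-q2)
def knob(s,t,x,y,top,rad):
    cs=[]
    for k in (s,t):
        c,Q=high(k,x,y,rad,top-.012,top+.02); 
        (u,v),r=cv2.minEnclosingCircle(c); e=cv2.fitEllipse(c)[0]
        cs.append(e); print(" px",np.round(e,1),"r px %.1f"%r,"depth ctr",((Q.max(0)+Q.min(0))/2).round(4)[:2],"z med %.4f"%np.median(Q[:,2]),"ray@top",onplane(k,*e,top-.006)[:2].round(4),"ext",(np.percentile(Q,98,0)-np.percentile(Q,2,0)).round(3)[:2])
    print(" tri",[np.round(q,4) for q in tri(s,cs[0],t,cs[1])])
E
python3 - <<'E'
from h import *
s=pickle.load(open("w1.pkl","rb"));t=pickle.load(open("top0.pkl","rb"))
knob(s,t,.378,-.249,.062,.045)
E
```

```text
px [329.5 205.5] r px 30.1 depth ctr [ 0.3771 -0.2556] z med 0.0601 ray@top [ 0.3788 -0.2546] ext [0.043 0.044]
 px [437.  274.7] r px 11.4 depth ctr [ 0.3803 -0.2517] z med 0.0597 ray@top [ 0.3799 -0.2507] ext [0.043 0.043]
 tri [array([ 0.3794, -0.2527,  0.056 ]), np.float64(0.004)]
```

Request:
drive_tool --pt "0.003 0.0105 0.035 0 0 0 1" --pt "0 0 0.04 0 0 0 1" --pt "0 0 0.03 0 0 0 1" --pt "0 0 0.01 0 0 0 1" --pt "0 0 0 0 0 0 1"

```text
t: 1.7
tcp_pos: [0.377, -0.2557, 0.1291]
tool_rot: [0.987, 0.163, -0.001, -0.001]
force: [-0.9, -0.2, -0.1]
finger_gap: 0.998
gripper_force: 0.0
```

Run:
```python
from h import *
s=snap("wrist");w=pickle.load(open("w1.pkl","rb"))
knob(s,w,.378,-.254,.062,.045)
go(.3785,-.2545,.034)
```

```text
px [314.7 258.5] r px 44.9 depth ctr [ 0.3774 -0.2551] z med 0.0602 ray@top [ 0.3797 -0.2543] ext [0.041 0.043]
 px [329.5 205.5] r px 30.1 depth ctr [ 0.3771 -0.2556] z med 0.0601 ray@top [ 0.3788 -0.2546] ext [0.043 0.044]
 tri [array([ 0.3774, -0.2552,  0.0498]), np.float64(0.0002)]
t 1.8 tcp [ 0.3777 -0.256   0.1302] yaw 18.79 tilt 0.02 gap 1.000 grip 0.0 F [ 1.  -0.4  0.1]
 tool shift [ 0.0013 -0.0012  0.0962]
```

Request:
drive_tool --pt "0.001 -0.001 0.03 0 0 0 1" --pt "0 0 0.03 0 0 0 1" --pt "0 0 0.02 0 0 0 1" --pt "0 0 0.016 0 0 0 1" --pt "0 0 0 0 0 0 0.4" --pt "0 0 0 0 0 0 -1" --pt "0 0 0 0 0 0 -1" --pt "0 0 0 0 0 0 -1" --pt "0 0 0 0 0 0 -1" --pt "0 0 0 0 0 0 -1" --newtons 60

```text
t: 2.75
tcp_pos: [0.3792, -0.2544, 0.036]
tool_rot: [0.986, 0.164, 0.001, 0.001]
force: [-0.4, -0.0, 7.2]
finger_gap: 0.559
gripper_force: 62.1
```

Run:
```python
from h import *
s=snap("wrist");save(s,"w2.png")
go(.3785,-.2545,.034)
```

```text
t 2.8 tcp [ 0.3792 -0.2544  0.036 ] yaw 18.90 tilt 0.19 gap 0.558 grip 62.1 F [-0.8 -0.3  6.5]
 tool shift [-0.0007 -0.0002  0.002 ]
```

View pics/w2.png

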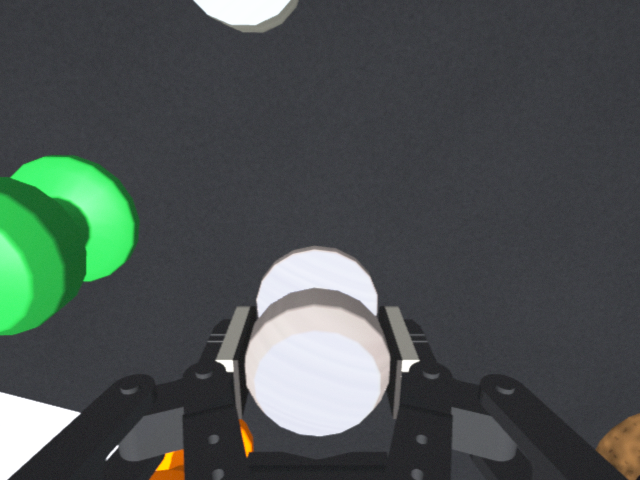

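The head is gripped squarely between the pads, with its foot visible at (317,270). Lifting and heading to the large round tray.

Request:
drive_tool --pt "0 0 -0.02 0 0 0 -1" --pt "0 0 -0.035 0 0 0 -1" --pt "0 0 -0.04 0 0 0 -1" --pt "0 0 -0.03 0 0 0 -1" --pt "0.01 -0.018 -0.008 0 0 0 -1" --pt "0.02 -0.035 0 0 0 0 -1" --pt "0.024 -0.041 0 0 0 0 -1" --pt "0.024 -0.041 0 0 0 0 -1" --pt "0.024 -0.041 0 0 0 0 -1" --pt "0.024 -0.041 0 0 0 0 -1"

```text
t: 3.8
tcp_pos: [0.4274, -0.0056, 0.1681]
tool_rot: [0.986, 0.164, 0.001, 0.0]
force: [1.4, -0.1, -3.1]
finger_gap: 0.563
gripper_force: 63.2
```

Request:
drive_tool --pt "0.024 -0.041 0 0 0 0 -1" --pt "0.024 -0.041 0 0 0 0 -1" --pt "0.024 -0.041 0 0 0 0 -1" --pt "0.024 -0.041 0 0 0 0 -1" --pt "0.024 -0.041 0 0 0 0 -1" --pt "0.024 -0.041 0 0 0 0 -1" --pt "0.024 -0.041 0 0 0 0 -1" --pt "0.02 -0.035 0 0 0 0 -1" --pt "0.008 -0.013 0 0 0 0 -1" --pt "0 0 0 0 0 0 -1"

```text
t: 4.8
tcp_pos: [0.5043, 0.3755, 0.1677]
tool_rot: [0.986, 0.166, 0.001, -0.0]
force: [0.1, -0.8, -3.4]
finger_gap: 0.559
gripper_force: 63.2
```

```bash
cat >> h.py <<'E'
def tray(s,x,y,floor,name,n=None):
    "pale recess floor + carton outline near (x,y)"
    hsv=cv2.cvtColor(s["image"],cv2.COLOR_RGB2HSV)
    u0,v0=map(int,proj(s,[x,y,.006])); g=hsv[...,2]
    # carton outline: everything brighter than mat
    def blob(m):
        n,l,st,c=cv2.connectedComponentsWithStats(m.astype(np.uint8)); i=l[v0,u0]
        if i==0: print("seed miss",u0,v0,hsv[v0,u0]); return None
        c=max(cv2.findContours((l==i).astype(np.uint8),cv2.RETR_EXTERNAL,cv2.CHAIN_APPROX_NONE)[0],key=cv2.contourArea); return c
    th=cv2.threshold(g[max(v0-60,0):v0+60,max(u0-60,0):u0+60][g[max(v0-60,0):v0+60,max(u0-60,0):u0+60]>90].reshape(-1,1),0,255,cv2.THRESH_OTSU)[0]
    for nm,m,z in(("carton",g>75,.015),("floor",g>th,.006)):
        c=blob(m)
        if c is None: continue
        W=np.array([onplane(s,*p[0],z)[:2] for p in c]).astype(np.float32)
        r=cv2.minAreaRect(W*1000); b=cv2.boxPoints(r); e=b[1]-b[0]
        f=b[2]-b[1]; e=e if np.hypot(*e)>np.hypot(*f) else f
        print(" ",nm,"px",np.round(cv2.minAreaRect(c)[0],1),"ctr",(np.array(r[0])/1000).round(4),"size",np.round(r[1],1),"yaw %.1f"%(np.degrees(np.arctan2(e[1],e[0]))%180),"th",th)
    P=pts(s);Z=P[...,2];d=np.hypot(P[...,0]-x,P[...,1]-y); print("  depth floor z %.4f"%np.median(Z[(d<.012)&(s["z_map"]>0)]))
E
python3 - <<'E'
from h import *
go(.5526,.388,.1)
s=snap("wrist");save(s,"w3.png")
pickle.dump(s,open("w3.pkl","wb"))
tray(s,.5526,.388,.006,"LR")
t=pickle.load(open("top0.pkl","rb"));tray(t,.5526,.388,.006,"LR")
E
```

```text
t 4.8 tcp [0.5043 0.3755 0.1677] yaw 19.09 tilt 0.12 gap 0.559 grip 63.2 F [ 0.1 -0.8 -3.4]
 tool shift [0.0496 0.0041 0.0678] 
  carton px [326.4 153.5] ctr [0.5508 0.3842] size [97.  97.3] yaw 112.2 th 176.0
  floor px [325.8 153.8] ctr [0.551 0.384] size [68.8 68.7] yaw 63.0 th 176.0
  depth floor z 0.0067
  carton px [152.  202.6] ctr [0.5529 0.3871] size [102.  101.3] yaw 22.4 th 176.0
  floor px [151.9 202.5] ctr [0.5546 0.3904] size [93.3 93.1] yaw 22.1 th 176.0
  depth floor z 0.0074
```

View pics/w3.png

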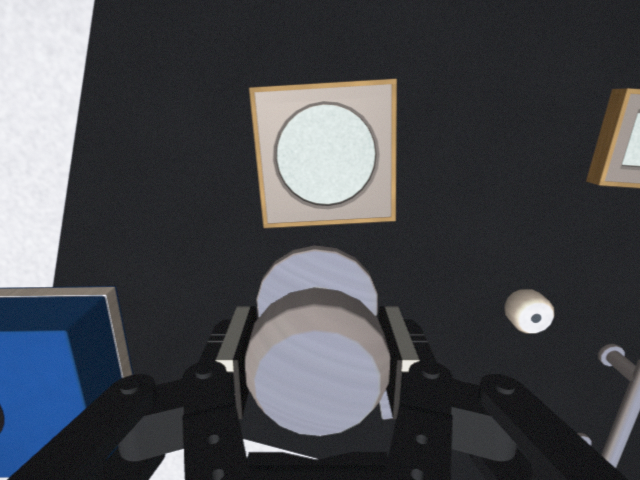

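The wrist view shows the round recess at (326,154), carton 97 mm and floor 69 mm across at z≈6.7 mm, all as described. Placing.

Request:
drive_tool --pt "0.024 0.004 0 0 0 0 -1" --pt "0.023 0.003 0.02 0 0 0 -1" --pt "0 0 0.035 0 0 0 -1" --pt "0 0 0.03 0 0 0 -1" --pt "0 0 0.02 0 0 0 -1" --pt "0 0 0.01 0 0 0 -1" --pt "0 0 0.003 0 0 0 -1" --pt "0 0 0.002 0 0 0 -1" --pt "0 0 0.002 0 0 0 -1" --pt "0 0 0 0 0 0 -1"

```text
t: 5.85
tcp_pos: [0.5517, 0.3818, 0.0464]
tool_rot: [0.986, 0.164, 0.001, -0.0]
force: [0.6, 0.3, -2.2]
finger_gap: 0.56
gripper_force: 63.2
```

Run:
```python
from h import *
go(.551,.384,.042)
```

```text
t 5.8 tcp [0.5517 0.3818 0.0464] yaw 18.90 tilt 0.10 gap 0.560 grip 63.2 F [ 0.6  0.3 -2.2]
 tool shift [ 0.     -0.0023  0.0044]
```

Request:
drive_tool --pt "0 -0.002 0.001 0 0 0 -1" --pt "0 0 0.001 0 0 0 -1" --pt "0 0 0.001 0 0 0 -1" --pt "0 0 0.001 0 0 0 -1" --pt "0 0 0 0 0 0 -1"

```text
t: 6.35
tcp_pos: [0.5505, 0.3837, 0.0421]
tool_rot: [0.986, 0.164, 0.0, -0.0]
force: [-2.0, 0.2, 3.4]
finger_gap: 0.559
gripper_force: 63.6
```

Contact. Releasing and backing up.

Request:
drive_tool --pt "0 0 0 0 0 0 0.3" --pt "0 0 0 0 0 0 0.6" --pt "0 0 0 0 0 0 1" --pt "0 0 0 0 0 0 1" --pt "0 0 0 0 0 0 1" --pt "0 0 -0.02 0 0 0 1" --pt "0 0 -0.035 0 0 0 1" --pt "0 0 -0.04 0 0 0 1" --pt "0 0 -0.04 0 0 0 1" --pt "0 0 0 0 0 0 1"

```text
t: 7.35
tcp_pos: [0.5543, 0.3854, 0.1833]
tool_rot: [0.986, 0.164, 0.007, -0.002]
force: [1.0, 0.2, 0.0]
finger_gap: 1.001
gripper_force: 0.0
```

Run:
```python
from h import *
s=snap("wrist");t=snap("top")
knob(s,t,.551,.384,.068,.045); tray(s,.551,.384,0,"")
go(.385,.244,.2,29.2)
```

```text
px [318.3 244. ] r px 36.7 depth ctr [0.5489 0.3817] z med 0.0661 ray@top [0.551  0.3825] ext [0.042 0.043]
 px [146.3 200.5] r px 11.2 depth ctr [0.5508 0.3842] z med 0.0665 ray@top [0.5504 0.3841] ext [0.043 0.041]
 tri [array([0.5508, 0.3831, 0.063 ]), np.float64(0.0016)]
  carton px [315.5 220.3] ctr [0.5513 0.3846] size [98.3 97.3] yaw 22.2 th 167.0
  floor px [317.8 248.3] ctr [0.5289 0.3753] size [48.5 47.8] yaw 63.1 th 167.0
  depth floor z 0.0682
t 7.5 tcp [0.551  0.3837 0.1777] yaw 18.90 tilt 0.15 gap 1.004 grip 0.0 F [-1.4 -0.  -1.1]
 tool shift [-0.2022  0.0784 -0.0229] turn wz -10.30
```

Door knob is in: head centre (0.551,0.383), top at 66 mm (60 + 6). Next the thumb-turn.

Request:
drive_tool --pt "-0.034 0.013 -0.01 0 0 0 1" --pt "-0.034 0.013 -0.013 0 0 0 1" --pt "-0.034 0.013 0 0 0 0 1" --pt "-0.034 0.013 0 0 0 0 1" --pt "-0.034 0.013 0 0 0 0 1" --pt "-0.032 0.013 0 0 0 0 1" --pt "0 0 0 0 0 -5.1 1" --pt "0 0 0 0 0 -5.1 1" --pt "0 0 0 0 0 0 1" --pt "0 0 0 0 0 0 1"

```text
t: 8.45
tcp_pos: [0.384, 0.244, 0.1983]
tool_rot: [0.968, 0.25, -0.001, 0.0]
force: [-0.5, 0.7, -0.4]
finger_gap: 0.998
gripper_force: 0.0
```

```bash
cat > m2.py <<'E'
from h import *
import sys
s=snap("wrist");save(s,sys.argv[1]);pickle.dump(s,open("w4.pkl","wb"));t=pickle.load(open("top0.pkl","rb"))
cc=[]
for k in(s,t):
    c,Q=high(k,.385,.246,.035,.035,.065)
    W=np.array([onplane(k,*p[0],.052)[:2] for p in c]).astype(np.float32);r=cv2.minAreaRect(W*1000)
    b=cv2.boxPoints(r);e,f=b[1]-b[0],b[2]-b[1];e=e if np.hypot(*e)>np.hypot(*f) else f
    cc.append(cv2.minAreaRect(c)[0])
    print("paddle px",np.round(cc[-1],1),"ctr",np.round(r[0],1),np.round(r[1],1),"yaw %.1f"%(np.degrees(np.arctan2(e[1],e[0]))%180),"z95 %.4f"%np.percentile(Q[:,2],95))
print("tri",tri(s,cc[0],t,cc[1]))
g=cv2.cvtColor(s["image"],cv2.COLOR_RGB2GRAY);n,l,_,_=cv2.connectedComponentsWithStats((g>70).astype(np.uint8))
u,v=map(int,cc[0]);i=np.bincount(l[v-3:v+4,u-3:u+4].ravel())[1:].argmax()+1
c=max(cv2.findContours((l==i).astype(np.uint8),cv2.RETR_EXTERNAL,cv2.CHAIN_APPROX_NONE)[0],key=cv2.contourArea)
W=np.array([onplane(s,*p[0],.009)[:2] for p in c]).astype(np.float32);r=cv2.minAreaRect(W*1000)
print("plate",np.round(r[0],1),np.round(r[1],1),r[2])
go(.385,.246,.12)
E
python3 m2.py w4.png
```

```text
paddle px [308.  217.5] ctr [385.2 251. ] [36.1  9.8] yaw 28.8 z95 0.0531
paddle px [206.8 274.8] ctr [385.8 251.6] [34.5 12.9] yaw 29.3 z95 0.0566
tri (array([0.38574649, 0.25133578, 0.05305064]), np.float64(1.1748862093627642e-05))
plate [380.5 248.9] [56.2 50.6] 28.890945434570312
t 8.5 tcp [0.3842 0.2441 0.1985] yaw 29.01 tilt 0.12 gap 1.001 grip 0.0 F [0.9 0.1 0.1]
 tool shift [ 0.0018 -0.0012  0.0785]
```

View pics/w4.png

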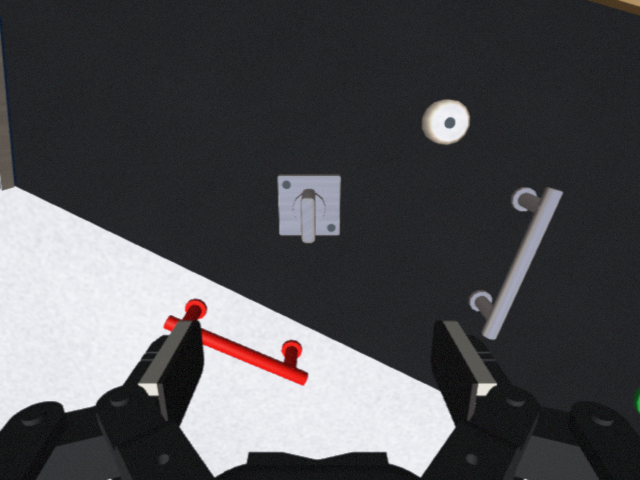

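The thumb-turn is at (308,217) with its paddle along the tool's x, at the right height (53 mm). The red handle at (235,340) is clear.

Request:
drive_tool --pt "0.0045 -0.0055 0.03 0 0 0 1" --pt "0 0 0.04 0 0 0 0.6" --pt "0 0 0.04 0 0 0 0.2" --pt "0 0 0.03 0 0 0 0" --pt "0 0 0.016 0 0 0 0" --pt "0 0 0.0075 0 0 0 0" --pt "0 0 0 0 0 0 -1" --pt "0 0 0 0 0 0 -1" --pt "0 0 0 0 0 0 -1" --pt "0 0 0 0 0 0 -1"

```text
t: 9.5
tcp_pos: [0.3864, 0.2514, 0.0366]
tool_rot: [0.968, 0.251, 0.001, -0.0]
force: [0.4, -0.1, -2.6]
finger_gap: 0.106
gripper_force: 58.3
```

Run:
```python
from h import *
go(.3853,.2511,.035,29)
```

```text
t 9.5 tcp [0.3864 0.2514 0.0366] yaw 29.09 tilt 0.10 gap 0.106 grip 58.3 F [ 0.4 -0.1 -2.6]
 tool shift [-0.0011 -0.0002  0.0016] turn wz 0.09
```

Request:
drive_tool --pt "0 0 -0.02 0 0 0 -1" --pt "0 0 -0.035 0 0 0 -1" --pt "0 0 -0.04 0 0 0 -1" --pt "0 0 -0.04 0 0 0 -1" --pt "-0.008 0.022 -0.02 0 0 0 -1" --pt "-0.013 0.038 0 0 0 0 -1" --pt "-0.015 0.0445 0 0 0 0 -1" --pt "-0.015 0.0445 0 0 0 0 -1" --pt "-0.015 0.0445 0 0 0 0 -1" --pt "-0.015 0.0445 0 0 0 0 -1"

```text
t: 10.5
tcp_pos: [0.4305, 0.0022, 0.1913]
tool_rot: [0.968, 0.251, 0.0, 0.0]
force: [0.8, -0.1, -1.8]
finger_gap: 0.107
gripper_force: 58.8
```

Request:
drive_tool --pt "-0.015 0.0445 0 0 0 0 -1" --pt "-0.015 0.0445 0 0 0 0 -1" --pt "-0.015 0.0445 0 0 0 0 -1" --pt "-0.015 0.0445 0 0 0 0 -1" --pt "-0.015 0.0445 0 0 0 0 -1" --pt "-0.015 0.0445 0 0 0 0 -1" --pt "-0.015 0.0445 0 0 0 0 -1" --pt "-0.015 0.0445 0 0 0 0 -1" --pt "-0.013 0.038 0 0 0 0 -1" --pt "-0.005 0.017 0 0 0 6.6 -1"

```text
t: 11.5
tcp_pos: [0.51, -0.4267, 0.191]
tool_rot: [0.981, 0.192, 0.0, 0.002]
force: [-0.8, -0.1, -1.5]
finger_gap: 0.107
gripper_force: 58.9
```

Request:
drive_tool --pt "0 0 0 0 0 0 -1" --pt "0 0 0 0 0 0 -1"

```text
t: 11.7
tcp_pos: [0.5093, -0.4213, 0.1903]
tool_rot: [0.981, 0.196, -0.0, -0.001]
force: [0.7, -0.8, -2.8]
finger_gap: 0.106
gripper_force: 58.9
```

Run:
```python
from h import *
s=snap("wrist");save(s,"w5.png");pickle.dump(s,open("w5.pkl","wb"))
go(.556,-.411,.0426,22.5)
tray(s,.556,-.411,.006,"SQ")
```

```text
t 11.8 tcp [ 0.5093 -0.4205  0.1904] yaw 22.59 tilt 0.18 gap 0.099 grip 58.9 F [-0.1  1.  -3.1]
 tool shift [0.0468 0.0096 0.1477] turn wz 0.09
  carton px [327.6 150.8] ctr [ 0.5547 -0.4113] size [97.1 97.2] yaw 111.6 th 199.0
  floor px [327.5 151.5] ctr [ 0.5548 -0.4112] size [65.3 65.1] yaw 21.6 th 199.0
  depth floor z 0.0067
```

View pics/w5.png

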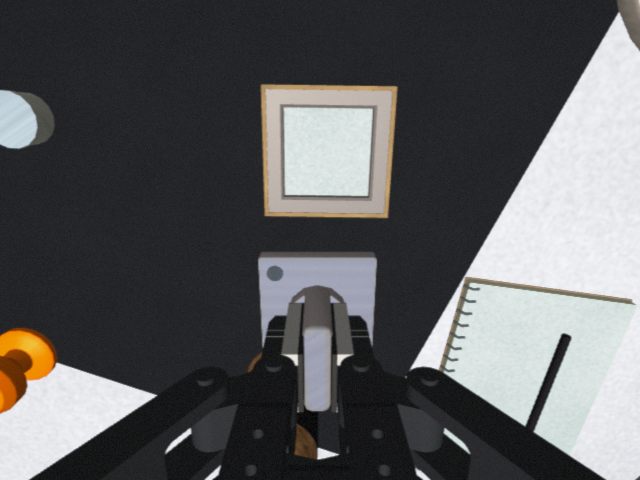

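The square recess is at (327,151), 97 mm carton and 65 mm floor, matching. The thumb-turn is held straight and aligned with it.

Request:
drive_tool --pt "0.023 0.0045 0 0 0 0 -1" --pt "0.0225 0.0045 0.02 0 0 1 -1" --pt "0 0 0.04 0 0 0 -1" --pt "0 0 0.04 0 0 0 -1" --pt "0 0 0.025 0 0 0 -1" --pt "0 0 0.012 0 0 0 -1" --pt "0 0 0.004 0 0 0 -1" --pt "0 0 0.001 0 0 0 -1" --pt "0 0 0 0 0 0 -1" --pt "0 0 0 0 0 0 -1"

```text
t: 12.75
tcp_pos: [0.5565, -0.4141, 0.0507]
tool_rot: [0.982, 0.187, 0.001, 0.001]
force: [-0.1, 0.1, -2.8]
finger_gap: 0.103
gripper_force: 58.8
```

Run:
```python
from h import *
go(.5548,-.4112,.0426,21.6)
```

```text
t 12.8 tcp [ 0.5565 -0.4141  0.0507] yaw 21.50 tilt 0.19 gap 0.103 grip 58.8 F [-0.1  0.1 -2.8]
 tool shift [-0.0005 -0.0033  0.0081] turn wz -0.10
```

Request:
drive_tool --pt "0 -0.003 0.002 0 0 0 -1" --pt "0 0 0.002 0 0 0 -1" --pt "0 0 0.002 0 0 0 -1" --pt "0 0 0.001 0 0 0 -1" --pt "0 0 0.001 0 0 0 -1" --pt "0 0 0 0 0 0 -1"

```text
t: 13.35
tcp_pos: [0.5545, -0.4105, 0.0426]
tool_rot: [0.982, 0.187, -0.0, 0.0]
force: [-3.2, 2.4, 8.8]
finger_gap: 0.1
gripper_force: 60.5
```

Seated (8.8 N). Release gently, back up.

Request:
drive_tool --pt "0 0 0 0 0 0 -0.6" --pt "0 0 0 0 0 0 -0.3" --pt "0 0 0 0 0 0 0" --pt "0 0 0 0 0 0 0" --pt "0 0 -0.01 0 0 0 0.2" --pt "0 0 -0.03 0 0 0 0.4" --pt "0 0 -0.04 0 0 0 1" --pt "0 0 -0.04 0 0 0 1" --pt "0 0 -0.03 0 0 0 1" --pt "0 0 0 0 0 0 1"

```text
t: 14.35
tcp_pos: [0.5571, -0.4129, 0.1977]
tool_rot: [0.982, 0.187, 0.003, 0.005]
force: [0.5, -0.4, 0.1]
finger_gap: 1.0
gripper_force: 0.0
```

Run:
```python
from h import *
s=snap("wrist")
c,Q=high(s,.5548,-.4112,.035,.045,.075)
r=cv2.minAreaRect(np.array([onplane(s,*p[0],.058)[:2] for p in c]).astype(np.float32)*1000)
print("paddle",np.round(r[0],1),np.round(r[1],1),"z95 %.4f"%np.percentile(Q[:,2],95))
c,Q=high(s,.5548,-.4112,.05,-.01,.02)
P=pts(s);d=np.hypot(P[...,0]-.5548,P[...,1]+.4112);m=(d<.024)&(P[...,2]<.025)&(s["z_map"]>0);print("plate z",np.percentile(P[...,2][m],[10,50,90]).round(4))
go(.429,.088,.2,15)
```

```text
paddle [ 553.9 -412.1] [36.   9.3] z95 0.0591
plate z [0.0142 0.0154 0.023 ]
t 14.4 tcp [ 0.5559 -0.4117  0.1948] yaw 21.50 tilt 0.42 gap 1.001 grip 0.0 F [-0.3  0.1  0.4]
 tool shift [ 0.0651 -0.5114 -0.0084] turn wz 6.50
```

Thumb-turn seated: plate top 15 mm, centre within 1 mm. On to the pull handle.

Request:
drive_tool --pt "0.003 -0.02 0 0 0 0 1" --pt "0.006 -0.045 0 0 0 0 1" --pt "0.006 -0.047 0 0 0 0 1" --pt "0.006 -0.047 0 0 0 0 1" --pt "0.006 -0.047 0 0 0 0 1" --pt "0.006 -0.047 0 0 0 0 1" --pt "0.006 -0.047 0 0 0 0 1" --pt "0.006 -0.047 0 0 0 0 1" --pt "0.006 -0.047 0 0 0 0 1" --pt "0.006 -0.047 0 0 0 0 1"

```text
t: 15.4
tcp_pos: [0.4443, 0.0225, 0.19]
tool_rot: [0.983, 0.186, -0.001, -0.0]
force: [1.5, 0.6, 0.4]
finger_gap: 0.999
gripper_force: 0.0
```

Request:
drive_tool --pt "0.006 -0.047 0 0 0 0 1" --pt "0.003 -0.024 0 0 0 0 1" --pt "0 0 0 0 0 6.5 1" --pt "0 0 0 0 0 0 1" --pt "0 0 0 0 0 0 1"

```text
t: 15.9
tcp_pos: [0.4279, 0.09, 0.1903]
tool_rot: [0.991, 0.132, -0.001, -0.0]
force: [0.3, -0.0, -0.2]
finger_gap: 1.002
gripper_force: 0.0
```

Run:
```python
from h import *
s=snap("wrist");save(s,"w6.png");pickle.dump(s,open("w6.pkl","wb"));t=pickle.load(open("top0.pkl","rb"))
cc=[]
for k in(s,t):
    c,Q=high(k,.429,.088,.075,.028,.06)
    W=np.array([onplane(k,*p[0],.036)[:2] for p in c]).astype(np.float32);r=cv2.minAreaRect(W*1000)
    b=cv2.boxPoints(r);e,f=b[1]-b[0],b[2]-b[1];e=e if np.hypot(*e)>np.hypot(*f) else f
    cc.append(cv2.minAreaRect(c)[0])
    print("bar px",np.round(cc[-1],1),"ctr",np.round(r[0],1),np.round(r[1],1),"yaw %.1f"%(np.degrees(np.arctan2(e[1],e[0]))%180),"z90 %.4f"%np.percentile(Q[:,2],90))
print("tri",tri(s,cc[0],t,cc[1]))
go(.429,.088,.031,15)
```

```text
bar px [321. 220.] ctr [425.5  85.3] [129.9  11.6] yaw 14.8 z90 0.0425
bar px [281.2 254.6] ctr [429.2  89.8] [128.3  11.9] yaw 14.9 z90 0.0446
tri (array([0.42965343, 0.08805784, 0.03783352]), np.float64(0.0034321158197988086))
t 15.9 tcp [0.4282 0.0898 0.1904] yaw 15.06 tilt 0.06 gap 0.999 grip 0.0 F [-0.1  0.5  0.4]
 tool shift [0.0005 0.0019 0.1594] turn wz 0.06
```

View pics/w6.png

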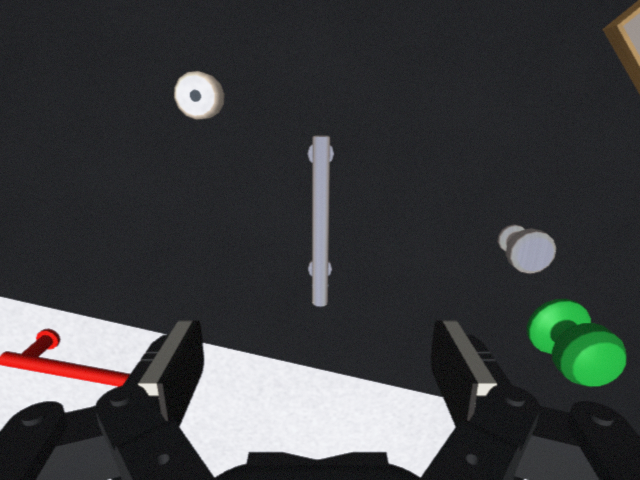

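The steel bar is at (321,220), 130 × 12 mm with its top at 42.5 mm, and the tool is aligned with it.

Request:
drive_tool --pt "-0.003 0.003 0.03 0 0 0 1" --pt "0 0 0.04 0 0 0 0.6" --pt "0 0 0.04 0 0 0 0.2" --pt "0 0 0.03 0 0 0 0" --pt "0 0 0.013 0 0 0 0" --pt "0 0 0.0065 0 0 0 0" --pt "0 0 0 0 0 0 -1" --pt "0 0 0 0 0 0 -1" --pt "0 0 0 0 0 0 -1" --pt "0 0 0 0 0 0 -1"

```text
t: 16.95
tcp_pos: [0.4267, 0.0864, 0.0321]
tool_rot: [0.991, 0.131, 0.001, 0.0]
force: [0.5, 0.2, -1.1]
finger_gap: 0.114
gripper_force: 58.4
```

Run:
```python
from h import *
go(.426,.086,.031,15)
```

```text
t 16.9 tcp [0.4267 0.0864 0.0321] yaw 15.00 tilt 0.10 gap 0.114 grip 58.4 F [ 0.5  0.2 -1.1]
 tool shift [-0.0008  0.0002  0.0011] turn wz 0.00
```

Request:
drive_tool --pt "0 0 -0.02 0 0 0 -1" --pt "0 0 -0.035 0 0 0 -1" --pt "0 0 -0.04 0 0 0 -1" --pt "0 0 -0.035 0 0 0 -1" --pt "0.034 0.012 -0.01 0 0 0 -1" --pt "0.034 0.012 0 0 0 0 -1" --pt "0.034 0.012 0 0 0 0 -1" --pt "0.034 0.011 0 0 0 0 -1" --pt "0 0 0 0 0 -6 -1" --pt "0 0 0 0 0 -8 -1"

```text
t: 17.95
tcp_pos: [0.5704, 0.0761, 0.1715]
tool_rot: [0.968, 0.253, 0.0, 0.0]
force: [-0.1, 0.2, -1.9]
finger_gap: 0.117
gripper_force: 58.5
```

Request:
drive_tool --pt "0 0 0 0 0 -8.5 -1" --pt "0 0 0 0 0 -8.5 -1" --pt "0 0 0 0 0 -8.5 -1" --pt "0 0 0 0 0 -8.5 -1" --pt "0 0 0 0 0 -8.5 -1" --pt "0 0 0 0 0 -8.5 -1" --pt "0 0 0 0 0 -8.5 -1" --pt "0 0 0 0 0 -8.5 -1" --pt "0 0 0 0 0 -8.3 -1" --pt "0 0 0 0 0 0 -1"

```text
t: 18.95
tcp_pos: [0.5692, 0.0764, 0.1716]
tool_rot: [0.607, 0.795, -0.0, -0.0]
force: [-0.4, 0.6, -2.5]
finger_gap: 0.115
gripper_force: 58.5
```

Request:
drive_tool --pt "0 0 0 0 0 0 -1"

```text
t: 19.05
tcp_pos: [0.5694, 0.0763, 0.1716]
tool_rot: [0.608, 0.794, -0.0, -0.0]
force: [-0.9, 0.5, -0.5]
finger_gap: 0.116
gripper_force: 58.5
```

Run:
```python
from h import *
s=snap("wrist");save(s,"w7.png");pickle.dump(s,open("w7.pkl","wb"))
go(.649,.128,.0381,105.3)
tray(s,.649,.128,.006,"OB")
```

```text
t 19.1 tcp [0.5695 0.0763 0.1715] yaw 105.16 tilt 0.00 gap 0.116 grip 58.5 F [-0.3 -0.1 -2. ]
 tool shift [0.0291 0.0903 0.1334] turn wz -0.14
  carton px [447.6 171.4] ctr [0.6472 0.127 ] size [ 67.2 160.8] yaw 105.3 th 207.0
  floor px [442.8 172.9] ctr [0.6487 0.1274] size [ 34.1 131. ] yaw 105.3 th 207.0
  depth floor z 0.0067
```

View pics/w7.png

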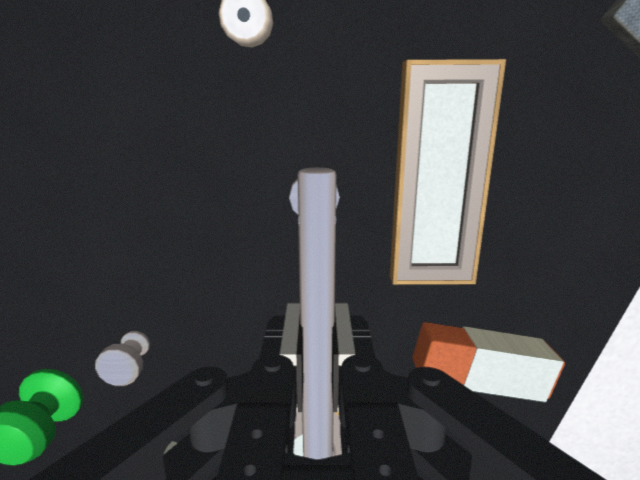

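The oblong recess is at (443,173), 34 × 131 mm with yaw 105.3°. The handle is held level along the recess.

Request:
drive_tool --pt "0.014 0.045 0 0 0 0 -1" --pt "0.014 0.045 0 0 0 0 -1" --pt "0 0 0.03 0 0 0 -1" --pt "0 0 0.03 0 0 0 -1" --pt "0 0 0.025 0 0 0 -1" --pt "0 0 0.015 0 0 0 -1" --pt "0 0 0 0 0 0 -1" --pt "0 0 0 0 0 0 -1"

```text
t: 19.9
tcp_pos: [0.6497, 0.1269, 0.0718]
tool_rot: [0.607, 0.795, 0.0, 0.0]
force: [0.3, -0.5, -0.9]
finger_gap: 0.113
gripper_force: 58.9
```

Run:
```python
from h import *
w=pickle.load(open("w7.pkl","rb"));th=np.radians(105.2);ex=np.array([np.cos(th),np.sin(th)])
for p in((317,172),(317,457)):
    q=onplane(w,*p,.1754+.004);print((q[:2]-[.5695,.0763])@ex,(q[:2]-[.5695,.0763])@np.array([ex[1],-ex[0]]))
go(.6485,.1274,.0381,105.3)
```

```text
0.06303165969587088 -0.0012035182770487678
-0.04823377644323235 -0.001515968840372826
t 19.9 tcp [0.6497 0.1269 0.0718] yaw 105.25 tilt 0.05 gap 0.113 grip 58.9 F [ 0.3 -0.5 -0.9]
 tool shift [ 0.0008 -0.001   0.0337] turn wz -0.05
```

Request:
drive_tool --pt "0.001 -0.001 0.015 0 0 0 -1" --pt "0 0 0.01 0 0 0 -1" --pt "0 0 0.004 0 0 0 -1" --pt "0 0 0.002 0 0 0 -1" --pt "0 0 0.001 0 0 0 -1" --pt "0 0 0.001 0 0 0 -1" --pt "0 0 0.0005 0 0 0 -1" --pt "0 0 0 0 0 0 -1" --pt "0 0 0 0 0 0 -1"

```text
t: 20.8
tcp_pos: [0.6481, 0.1277, 0.0381]
tool_rot: [0.607, 0.795, 0.0, 0.0]
force: [0.7, 1.0, -0.8]
finger_gap: 0.116
gripper_force: 58.9
```

Request:
drive_tool --pt "0 0 0.001 0 0 0 -1" --pt "0 0 0 0 0 0 -1"

```text
t: 21.0
tcp_pos: [0.6482, 0.1277, 0.0379]
tool_rot: [0.607, 0.795, 0.0, 0.0]
force: [-1.6, -1.1, 4.9]
finger_gap: 0.114
gripper_force: 59.5
```

Request:
drive_tool --pt "0 0 0 0 0 0 -0.6" --pt "0 0 0 0 0 0 -0.3" --pt "0 0 0 0 0 0 0" --pt "0 0 0 0 0 0 0" --pt "0 0 -0.01 0 0 0 0.2" --pt "0 0 -0.03 0 0 0 0.4" --pt "0 0 -0.04 0 0 0 1" --pt "0 0 -0.04 0 0 0 1" --pt "0 0 -0.04 0 0 0 1" --pt "0 0 0 0 0 0 1"

```text
t: 22.0
tcp_pos: [0.6522, 0.128, 0.2047]
tool_rot: [0.607, 0.795, 0.005, 0.006]
force: [0.8, 0.2, 0.5]
finger_gap: 0.999
gripper_force: 0.0
```

Run:
```python
from h import *
s=snap("wrist")
c,Q=high(s,.6485,.1274,.075,.032,.06)
r=cv2.minAreaRect(np.array([onplane(s,*p[0],.042)[:2] for p in c]).astype(np.float32)*1000)
print("bar",np.round(r[0],1),np.round(r[1],1),"z90 %.4f"%np.percentile(Q[:,2],90))
# ends' heights
e=np.array([np.cos(np.radians(105.3)),np.sin(np.radians(105.3))]);a=(Q[:,:2]-[.6485,.1274])@e
print([np.percentile(Q[m,2],80).round(4) for m in(a<-.04,abs(a)<.02,a>.04)])
go(.449,-.074,.2,105.3)
```

```text
bar [646.4 125.1] [ 11.7 130.7] z90 0.0486
[np.float64(0.0482), np.float64(0.0481), np.float64(0.0481)]
t 22.1 tcp [0.6502 0.1278 0.2014] yaw 105.30 tilt 0.50 gap 1.000 grip 0.0 F [ 0.1  0.4 -0.7]
 tool shift [-0.1416 -0.2474 -0.0004] turn wz 0.00
```

Pull handle is level (48.1 mm along its length) and within 3 mm of centre. Last: the cabinet knob.

Request:
drive_tool --pt "-0.012 -0.021 0 0 0 0 1" --pt "-0.0236 -0.0412 0 0 0 0 1" --pt "-0.0236 -0.0412 0 0 0 0 1" --pt "-0.0236 -0.0412 0 0 0 0 1" --pt "-0.0236 -0.0412 0 0 0 0 1" --pt "-0.0236 -0.0412 0 0 0 0 1" --pt "-0.0116 -0.0202 0.05 0 0 0 1" --pt "0 0 0 0 0 0 1" --pt "0 0 0 0 0 0 1"

```text
t: 22.95
tcp_pos: [0.4476, -0.0723, 0.1507]
tool_rot: [0.607, 0.794, -0.0, -0.002]
force: [1.2, -0.3, 0.2]
finger_gap: 0.998
gripper_force: 0.0
```

Run:
```python
from h import *
s=snap("wrist");save(s,"w8.png");t=pickle.load(open("top0.pkl","rb"))
knob(s,t,.449,-.074,.041,.03)
go(.449,-.074,.025,105)
```

```text
px [318.3 239.2] r px 26.6 depth ctr [ 0.4471 -0.0737] z med 0.0400 ray@top [ 0.447  -0.0729] ext [0.03 0.03]
 px [352.9 244. ] r px 7.5 depth ctr [ 0.4504 -0.0701] z med 0.0404 ray@top [ 0.4505 -0.07  ] ext [0.031 0.031]
 tri [array([ 0.448 , -0.0699,  0.0439]), np.float64(0.0037)]
t 23.0 tcp [ 0.449  -0.0724  0.1515] yaw 105.29 tilt 0.02 gap 0.999 grip 0.0 F [ 0.1 -0.5 -0.1]
 tool shift [-0.0016 -0.0005  0.1265] turn wz 0.29
```

View pics/w8.png

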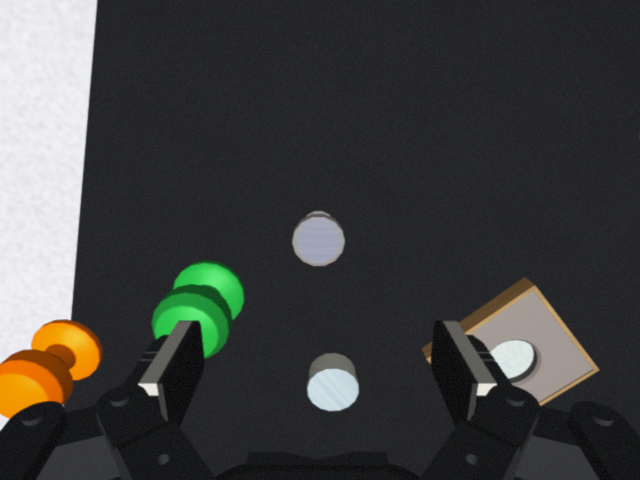

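The cabinet knob is at (318,239), head top at 40 mm. The green knob at (195,315) and the tin at (333,385) are outside the finger paths with the gripper part closed.

Request:
drive_tool --pt "0 -0.002 0.02 0 0 0 0.5" --pt "0 0 0.03 0 0 0 0.3" --pt "0 0 0.03 0 0 0 0.3" --pt "0 0 0.025 0 0 0 0.3" --pt "0 0 0.015 0 0 0 0.3" --pt "0 0 0.0065 0 0 0 0.3" --pt "0 0 0 0 0 0 0" --pt "0 0 0 0 0 0 -1" --pt "0 0 0 0 0 0 -1" --pt "0 0 0 0 0 0 -1" --newtons 40

```text
t: 24.0
tcp_pos: [0.4471, -0.0732, 0.0258]
tool_rot: [0.607, 0.795, 0.0, 0.001]
force: [0.9, -0.0, 1.7]
finger_gap: 0.373
gripper_force: 39.8
```

Run:
```python
from h import *
go(.447,-.0731,.025,105)
s=snap("wrist");save(s,"w9.png")
```

```text
t 24.0 tcp [ 0.4471 -0.0732  0.0258] yaw 105.30 tilt 0.11 gap 0.373 grip 39.8 F [ 0.9 -0.   1.7]
 tool shift [ 0.0002 -0.0001  0.0008] turn wz 0.30
```

View pics/w9.png

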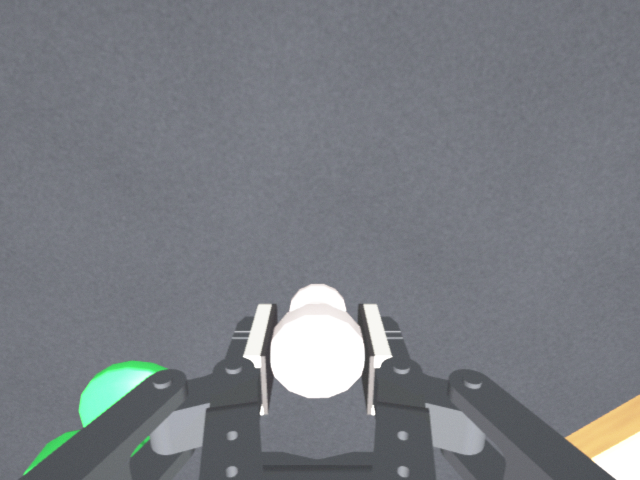

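Gripped squarely, foot visible at (318,305). Lifting to look at the small round tray.

Request:
drive_tool --pt "0 0 -0.02 0 0 0 -1" --pt "0 0 -0.035 0 0 0 -1" --pt "0 0 -0.04 0 0 0 -1" --pt "0 0 -0.035 0 0 0 -1" --pt "-0.032 0.03 -0.01 0 0 0 -1" --pt "-0.032 0.03 0 0 0 0 -1" --pt "-0.032 0.03 0 0 0 0 -1" --pt "-0.032 0.031 0 0 0 0 -1" --pt "-0.03 0.031 0 0 0 0 -1" --pt "0 0 0 0 0 0 -1"

```text
t: 25.05
tcp_pos: [0.6399, -0.1893, 0.1655]
tool_rot: [0.607, 0.794, 0.001, 0.004]
force: [-0.2, -0.2, -0.3]
finger_gap: 0.377
gripper_force: 40.0
```

Request:
drive_tool --pt "0 0 0 0 0 0 -1" --pt "0 0 0 0 0 0 -1"

```text
t: 25.25
tcp_pos: [0.633, -0.1845, 0.1644]
tool_rot: [0.607, 0.795, -0.0, -0.002]
force: [0.0, 0.6, -1.1]
finger_gap: 0.371
gripper_force: 40.0
```

Run:
```python
from h import *
s=snap("wrist");save(s,"w10.png")
tray(s,.622,-.137,.006,"SR")
go(.622,-.137,.0318)
```

```text
carton px [323.2 151.6] ctr [ 0.6208 -0.1382] size [97.1 97.1] yaw 146.1 th 168.0
  floor px [320. 154.] ctr [ 0.6209 -0.1381] size [39.5 38.8] yaw 15.2 th 168.0
  depth floor z 0.0067
t 25.3 tcp [ 0.6331 -0.1843  0.1647] yaw 105.31 tilt 0.16 gap 0.379 grip 40.0 F [-0.7  0.5 -0.5]
 tool shift [0.0483 0.0021 0.1329]
```

View pics/w10.png

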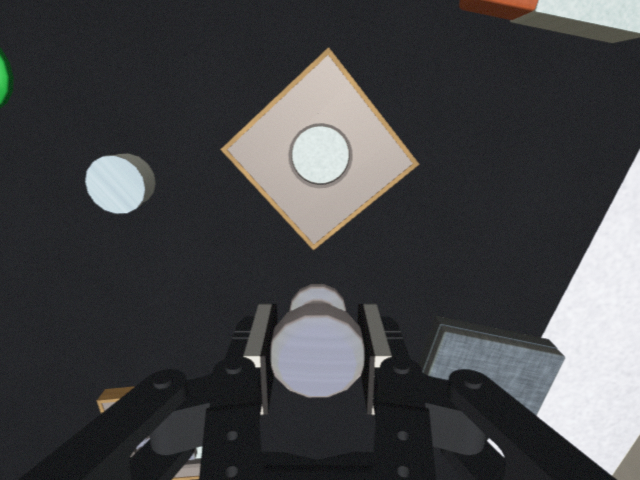

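The small recess is at (320,154), 39 mm across.

Request:
drive_tool --pt "0.024 0 0 0 0 0 -1" --pt "0.024 0.0005 0.02 0 0 0 -1" --pt "0 0 0.04 0 0 0 -1" --pt "0 0 0.035 0 0 0 -1" --pt "0 0 0.02 0 0 0 -1" --pt "0 0 0.008 0 0 0 -1" --pt "0 0 0 0 0 0 -1" --pt "0 0 0 0 0 0 -1"

```text
t: 26.1
tcp_pos: [0.6231, -0.1391, 0.0432]
tool_rot: [0.607, 0.795, 0.0, 0.001]
force: [0.5, -0.5, -0.1]
finger_gap: 0.373
gripper_force: 40.0
```

Run:
```python
from h import *
go(.6208,-.1381,.0318)
```

```text
t 26.1 tcp [ 0.6231 -0.1391  0.0432] yaw 105.30 tilt 0.10 gap 0.373 grip 40.0 F [ 0.5 -0.5 -0.1]
 tool shift [ 0.0016 -0.002   0.0114]
```

Request:
drive_tool --pt "0.0015 -0.002 0.003 0 0 0 -1" --pt "0 0 0.003 0 0 0 -1" --pt "0 0 0.002 0 0 0 -1" --pt "0 0 0.002 0 0 0 -1" --pt "0 0 0.001 0 0 0 -1" --pt "0 0 0.001 0 0 0 -1" --pt "0 0 0 0 0 0 -1"

```text
t: 26.8
tcp_pos: [0.6205, -0.1381, 0.0318]
tool_rot: [0.607, 0.795, -0.0, 0.0]
force: [-2.4, 0.8, 9.5]
finger_gap: 0.374
gripper_force: 40.8
```

Request:
drive_tool --pt "0 0 0 0 0 0 0" --pt "0 0 0 0 0 0 0.3" --pt "0 0 0 0 0 0 0.5" --pt "0 0 0 0 0 0 0.5" --pt "0 0 -0.01 0 0 0 0.5" --pt "0 0 -0.03 0 0 0 0.5" --pt "0 0 -0.04 0 0 0 1" --pt "0 0 -0.04 0 0 0 1" --pt "0 0 -0.04 0 0 0 1" --pt "0 0 0 0 0 0 1"

```text
t: 27.8
tcp_pos: [0.6241, -0.1395, 0.1974]
tool_rot: [0.607, 0.795, 0.002, 0.007]
force: [1.5, -0.2, 0.2]
finger_gap: 1.002
gripper_force: 0.0
```

Run:
```python
from h import *
s=snap("wrist");t=snap("top");save(t,"top1.png")
knob(s,t,.6208,-.1381,.047,.03); go(.62,-.138,.2)
```

```text
px [311. 216.] r px 23.1 depth ctr [ 0.6197 -0.1389] z med 0.0460 ray@top [ 0.6198 -0.1385] ext [0.03 0.03]Traceback (most recent call last):
  File "<stdin>", line 3, in <module>
  File "h.py", line 43, in knob
    c,Q=high(k,x,y,rad,top-.012,top+.02);
        ~~~~^^^^^^^^^^^^^^^^^^^^^^^^^^^^
  File "h.py", line 34, in high
    c=max(cv2.findContours(m,cv2.RETR_EXTERNAL,cv2.CHAIN_APPROX_NONE)[0],key=cv2.contourArea)
ValueError: max() iterable argument is empty
```

View pics/top1.png

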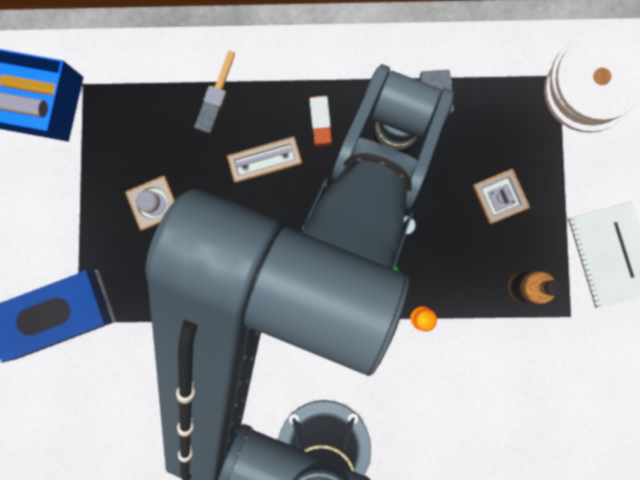

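The final top view shows the door knob at (150,203), handle at (264,159) and thumb-turn at (501,196) upright in their recesses. The arm hides the small tray in this view, but the wrist camera puts the cabinet knob's head at (0.620,−0.138), top 46 mm, so it is seated. The bottle (538,288) is in place and the tin (408,226) is partly hidden but looks unmoved.

```bash
python3 -c "
from station import manip
print(manip.sign_off())"
```

```text
the job is handed in; nothing more can be done
None
```

All four fittings stand upright and released in their matching trays, the bottle and tin were left untouched, and the job was handed in at about 28 s of the 115 s allowed; no verdict was returned.

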